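# Stack the lunch tins key to notch and put the lid on

### The arm

A 7-joint arm with a two-finger parallel gripper is mounted at the origin on a cart in front of the work surface, level with it; the furniture and walls round the work are solid. World frame = base frame: x ahead of the robot, y to its left, z up, the work surface at z = 0. Lengths are in m, angles in degrees, forces in N, time in s.
With the tool pointing down it reaches from about 0.425 to 0.875 m from the base axis. Payload 4.7 kg.
Tool frame: the origin (TCP) lies at the very end of the fingers, on their centre line; the grasp point (between the pads) lies 19 mm behind it; z points along the fingers, y is the line along which they close (so a half turn about z gives the same grasp; the last joint's range is limited). The gripper opens to 87 mm and grips with 3 to 60 N. Pads are 19 mm wide; open, the fingers measure 117 mm over their backs; the gripper's body (75 mm by 190 mm) begins 51 mm behind the grasp point.
Start: joints at [74.891, 18.392, -4.016, 83.108, 1.295, 78.541, -3.26], TCP at [0.178, -0.625, 0.223] pointing down, gripper open.
Joint ranges: [-163.93, 163.93], [-17.29, 119.83], [-79.2, 71.16], [3.27, 140.29], [-89.18, 269.18], [5.43, 117.66], [-154.24, 154.24]. Speed limits (degrees/s): [147.25, 147.25, 180, 180, 180, 180, 180].

### API

Orientations are given as a 3x3 rotation matrix whose columns are the frame's x, y, z axes.
In Python, from cell import readout, optics, ticket gives the robot as it stands. The module is installed in compiled form; this text tells all that it offers.
- The arm moves only by the tool step_arm, never from a script. Its argument "plan" is a list of rows, each an object of numbers: "x", "y", "z": the shift along the tool's x, y, z normalised to -1 to 1, where 1 is 100 mm; "roll": the turn about the tool's z normalised to -1 to 1, where 1 is 90 degrees. In form: [{"x": .., "y": .., "z": .., "roll": ..}, ...]. A call has 1 to 8 rows; each row is the pose to reach, as a shift and turn from the pose commanded when the call began, along the tool's axes at that moment; what a row does not reach only later rows make up. A row lasts 1/10 s, in which the tool goes at most 50 mm and 8.59 degrees, less where a joint would pass 70% of its speed; a pose out of reach is approached as far as the arm can. A call with a number of a shift or a turn outside -1 to 1 is refused whole. A call with a gripper value outside its range is refused whole. "claw" is the gripper command: -1 is fully open, 1 is shut, values between are in proportion, set as the call begins (left out, the last holds). The fingers move at their own pace and stop on an object; "newtons" is the grip in N (left out, the last holds). Time passes only in rows, so rows that repeat a pose let the fingers close. It gives the time, the measured TCP pose, the force, the opening and the grip force at its end, in the units of the state.
- readout.get_obs(): the state, without advancing time (a new reading comes with each control period).
- optics.camera(name): name is "side" or "top"; returns a dict with "pixels" (480x640x3 uint8, red, green, blue), "intrinsics" (3x3 intrinsics, pixels), "distortion" ([k1, k2, p1, p2, k3] as OpenCV has them; the pictures are not rectified), "R" (3x3) and "t" (3): a world point X has camera coordinates R X + t. Camera axes: x right, y down, z forward; pixel columns grow to the right and rows downward; lengths in m; the calibration is good to about 2 mm. A picture is of the moment at which its call begins. There is no depth.
- ticket.job_done(): hands the job in; it is judged then, once.
The state is a dict: "clock": time; "joints": joint angles; "qd": joint speeds; "effort": joint torques, N m; "ee_pos": TCP position; "ee_rot": TCP orientation; "force": force on the tool from outside, world axes, zero at the start; "torque": the same for the moment, N m; "finger_gap": finger opening in m; "grip_force": force on a finger pad.
Only numpy, scipy, OpenCV 4.12 (cv2) and the standard library are available. Lean on these libraries where they do the work, as an engineer would, in place of code of your own. Each camera call takes 0.05 s, during which the arm holds its last target. There are 200 camera calls.

### The job

Take the lunch tin that leans in the wire draining stand and stack it upright on the matching tin on the worktop, turned so that its notch drops over the lower tin's key and it seats fully. Then put the lid on top in the same way, its notch over the upper tin's key, fully seated. Lower each piece into place, do not drop it, and leave the other things where they are.

Things in the scene. Friction and masses are not known exactly. Their poses are not given: they have to be found in the camera images.
- base_tin: Lower tin: open rectangular steel lunch tin, 130 long (x), 62 wide (y), 50 high (z), walls 4, key on its rim at the +x end only. Loose, upright on the worktop, empty, 0.45 kg. Origin: centre of the underside. Rim at z = 50. Like all three pieces it has a foot, z = 0 to 8, set in 6 all round (118 x 50, tapering to 108 x 40 below), that fits inside a rim with 2 play each side.
- upper_tin: Tin to be stacked: same shape, key and notch both at its +x end; about 0.22 kg, balanced at its middle. At first it leans in the stand tipped 30 degrees: foot on the sloping wires, +x end up and away from the robot, open top facing up and back to the robot. Grasp across its 62 mm width. Origin: centre of the underside; stacked, it is 42 mm above the lower tin's, axes alike.
- lid: Steel lid: plate 130 (x) x 62 (y), z = 8 to 16, over the same inset foot (z = 0 to 8); notch at the +x end. Dark wooden bar handle along x, 80 long, 16 wide (y), z = 32 to 48, on two posts. About 0.15 kg. Lies flat on the worktop, handle up. Origin: centre of the underside; when on, it is 42 mm above the upper tin's, axes alike.
- stand: Fixed dark wire draining stand, about 140 long (x) x 87 wide, 82 high at the far end. Four wires slope up at 30 degrees toward its +x and turn up 26 mm at the low end as stops; nothing stands beside the tin. Origin: on the worktop below the middle of the slope.
- base_tin_key (a point): the lower tin's key: a flat tab 20 wide (y), 4 thick (x), standing 8 mm above the rim, flush with the outside of the +x end wall. The point is at the tab's foot: 63 along +x, 50 up from the tin's origin
- upper_tin_key (a point): the upper tin's key: same tab, 20 wide, 4 thick, 8 high. The point is at its foot on the rim: 63 along +x, 50 up from the tin's origin
- upper_tin_notch (a point): the upper tin's notch in the bottom edge of its +x end wall: 26 wide, 10 high, 6 deep, open outward and downward. The point: 63 along +x, 8 up from the tin's origin
- lid_notch (a point): the lid's notch through the edge of the plate at its +x end: 26 wide, 6 deep. The point is at the plate's lower face: 63 along +x, 8 up from the lid's origin
- lid_bar (a point): centre of the lid's handle bar, 40 mm above the lid's origin
- garlic: loose bystander: garlic bulb, 60 mm, between worktop edge and stand; origin under its middle
- lemon: loose bystander: lemon, 78 x 55 x 56, behind the tins; origin under its middle
- fish_tin: loose bystander: flat closed food tin, 63 x 105 x 25, behind the lid; origin under its middle
- onion: loose bystander: brown onion, 72 mm, near the robot at the left; origin under its middle

How it is judged (in metres and radians):
On the way, in this order (a step that is already met when the one before it is completed fails the run):
1. the upper tin sits fully on the lower one, notch over key (z of upper_tin in the frame of base_tin between 0.04 and 0.044 m and horizontal distance between upper_tin_notch and base_tin_key below 0.007 m and horizontal distance between upper_tin and base_tin below 0.006 m and angle between the z axis of upper_tin and the z axis of base_tin, either way round below 0.04 rad), for 0.2 s.
2. the lid sits fully on the upper tin, notch over key (all of step 1 and z of lid in the frame of upper_tin between 0.04 and 0.044 m and horizontal distance between lid_notch and upper_tin_key below 0.007 m and horizontal distance between lid and upper_tin below 0.006 m and angle between the z axis of lid and the z axis of upper_tin, either way round below 0.04 rad), for 0.2 s.
At the end, for the whole second after the job is handed in: The lower tin stands upright on the worktop (within 0.04 rad); the upper tin is seated on it and the lid on the upper tin, each 40 to 44 mm above the one below, level with it within 0.04 rad, centred within 6 mm, its notch within 7 mm of the key below; all at rest (all of step 2 and angle between base_tin's own z axis and vertical below 0.04 rad and height (world z) of base_tin below 0.005 m and linear speed of each of lid, upper_tin below 0.02 m/s); the robot touches nothing.
It fails at once if the upper tin is dropped or thrown: it moves faster than 0.5 m/s while the fingers do not hold it (linear speed of upper_tin above 0.5 m/s and contact force between the fingers and upper_tin below 0.05 N).
It fails at once if the lid is dropped or thrown: it moves faster than 0.5 m/s while the fingers do not hold it (linear speed of lid above 0.5 m/s and contact force between the fingers and lid below 0.05 N).
It fails at once if the garlic, lemon, fish tin or onion is moved more than 30 mm (distance of any of garlic, lemon, fish_tin, onion from where it was at the start of the episode above 0.03 m).
It also fails if it takes over 64 s, if anything falls off the work surface, if the arm or the gripper's body presses on something with over 40 N, if the wrist force passes 120 N, or if a joint passes its speed limit or range.

## Working session

There is one attempt and no reset: what is moved stays moved. The work goes in short steps, Python scripts to look and compute and a tool call to move; the robot and the scene stay as the last step left them, time stands still between calls to the robot, and variables do not carry over. Pictures are saved under pics/ and viewed, at most 10 in all, crops included, and the job is handed in when it is done.

Besides the shell and the picture viewer there is one more tool, called after ">>>" by a JSON object that holds its "op" and its "data". step_arm: Moves the arm, as the interface text tells. Scaled input: -1 to 1 covers 100 mm each way for a shift and 90 degrees each way for a turn. Its arguments: {"type":"object","properties":{"plan":{"type":"array","items":{"type":"object","properties":{"x":{"type":"number"},"y":{"type":"number"},"z":{"type":"number"},"roll":{"type":"number"}}}},"claw":{"type":"number"},"newtons":{"type":"number"}},"required":["plan"]}

```bash
mkdir -p pics; python3 - <<'E'
from cell import readout, optics
import cv2,json
o=readout.get_obs(); print({k:o[k] for k in ('clock','ee_pos','ee_rot','finger_gap')})
for n in('side','top'):
    c=optics.camera(n); cv2.imwrite(f'pics/{n}0.png',c['pixels'][:,:,::-1]); print(n,c['intrinsics'],c['distortion'],c['R'],c['t'])
E
```

```text
{'clock': 0.0, 'ee_pos': array([ 0.17801166, -0.62460188,  0.2214698 ]), 'ee_rot': array([[ 9.61673589e-01,  2.74196096e-01, -6.39058233e-04],
       [ 2.74196806e-01, -9.61672032e-01,  1.73631569e-03],
       [-1.38473444e-04, -1.84499667e-03, -9.99998288e-01]]), 'finger_gap': 0.08707316918679268}
side [[557.12954525   0.         314.34150246]
 [  0.         557.12954525 237.46635597]
 [  0.           0.           1.        ]] [0.03474948 0.         0.         0.         0.        ] [[-0.84494827 -0.53456693 -0.01733813]
 [-0.34596362  0.57098493 -0.74450345]
 [ 0.40788674 -0.62306854 -0.66739344]] [0.52861771 0.18581099 1.1241904 ]
top [[584.7318968    0.         314.58876036]
 [  0.         584.7318968  236.46854167]
 [  0.           0.           1.        ]] [-0.10775749  0.          0.          0.          0.        ] [[-5.08409146e-03 -9.99986888e-01 -6.12673063e-04]
 [-9.89345750e-01  5.11913224e-03 -1.45494952e-01]
 [ 1.45496181e-01 -1.33564151e-04 -9.89358804e-01]] [0.15075199 0.54389783 1.36975335]
```

View pics/top0.png

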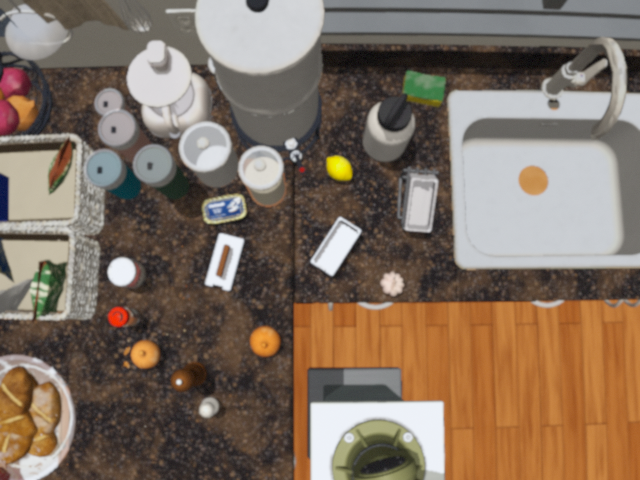

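View pics/side0.png

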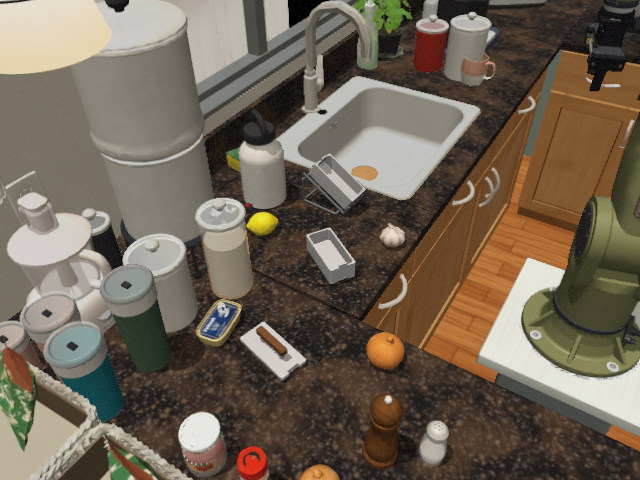

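The top view shows the base tin at (336,247), the upper tin in the stand at (420,202) and the lid at (225,262). The side view shows them at (330,255), (338,183) and (272,350).

```bash
python3 - <<'E'
import cv2
a=cv2.imread('pics/top0.png');b=cv2.imread('pics/side0.png')
cv2.imwrite('pics/c1.png',cv2.resize(a[160:300,300:450],None,fx=4.2,fy=4.2,interpolation=cv2.INTER_CUBIC)[:588])
cv2.imwrite('pics/c2.png',cv2.resize(b[145:290,270:400],None,fx=4,fy=4,interpolation=cv2.INTER_CUBIC))
l=cv2.resize(a[225:300,195:255],None,fx=6,fy=6,interpolation=cv2.INTER_CUBIC)
r=cv2.resize(b[310:385,232:312],None,fx=5.2,fy=5.2,interpolation=cv2.INTER_CUBIC)
import numpy as np
h=np.zeros((450,800,3),np.uint8);h[:450,:360]=l;h[:390,370:370+416]=r;cv2.imwrite('pics/c3.png',h)
E
```

```text
(no output)
```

View pics/c1.png

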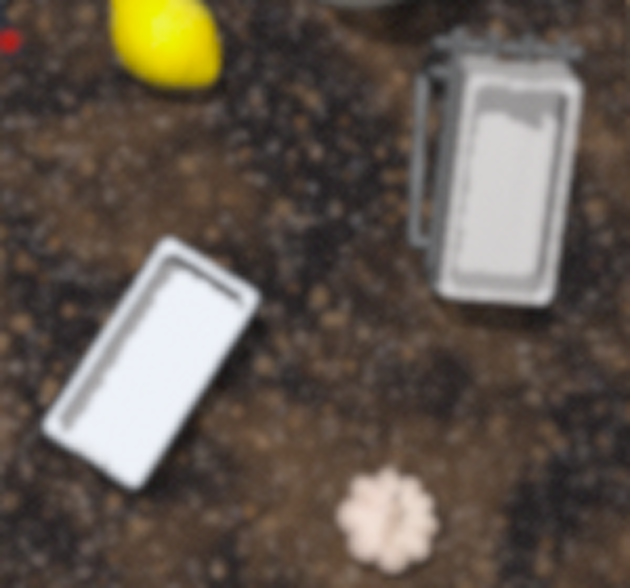

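View pics/c2.png

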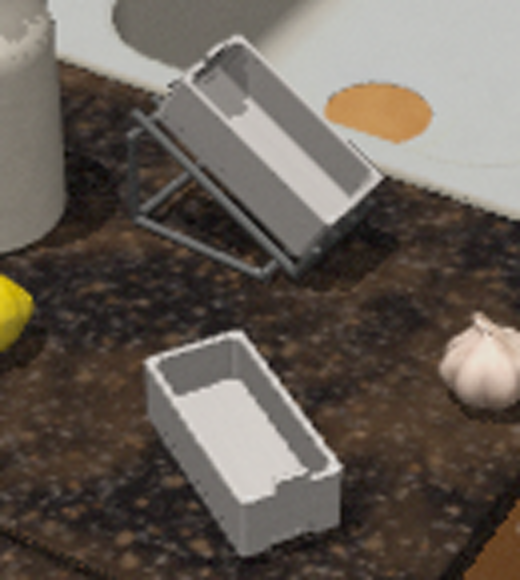

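View pics/c3.png

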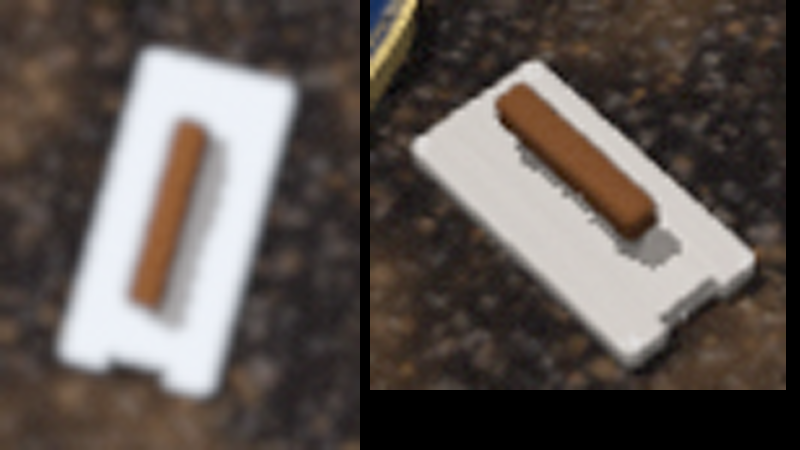

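The base tin's key is at its near end (c2 about (290,480)). The upper tin's +x end is up and far, and the lid's notch is at its near end (c3 left about (135,370)). Next I fit poses to the corners.

```bash
cat > h.py <<'E'
import numpy as np, cv2
from scipy.optimize import least_squares
from scipy.spatial.transform import Rotation as Ro
from cell import optics, readout
def un(px,s,off): return (np.array(px,float)+.5)/s-.5+np.array(off)
def proj(c,P): return cv2.projectPoints(np.array(P,float),cv2.Rodrigues(c['R'])[0],c['t'],c['intrinsics'],c['distortion'])[0][:,0]
def fit(obs,x0,flat=True):
    # obs: list (cam, pts3 local mm, px); p = x,y,z,yaw,pitch
    def P(p,L): 
        R=Ro.from_euler('ZY',[p[3],p[4]],degrees=True); return R.apply(np.array(L)/1000.)+p[:3]
    m=[0,1,3] if flat else [0,1,2,3,4]
    def full(q): p=np.array(x0,float); p[m]=q; return p
    f=lambda q: np.concatenate([(proj(c,P(full(q),L))-px).ravel() for c,L,px in obs])
    r=least_squares(f,np.array(x0,float)[m],x_scale=np.array([.01,.01,.01,1,1])[m],loss='soft_l1')
    return full(r.x),f(r.x).round(1)
def C(z): return [[65,-31,z],[65,31,z],[-65,-31,z],[-65,31,z]]
E
cat > fit0.py <<'E'
from h import *
T=optics.camera('top');S=optics.camera('side')
print(fit([(T,C(50),un([(43,430),(133,490),(168,238),(262,297)],4.2,(300,160))),
 (S,C(50)+[[65,-31,8],[65,31,8]],un([(243,500),(341,467),(147,360),(238,331),(240,556),(338,522)],4,(270,145)))],[.55,-.1,0,147,0]))
print(fit([(T,C(50),un([(582,85),(465,78),(552,303),(435,298)],4.2,(300,160))[[1,0,3,2]]),
 (S,C(50),un([(190,75),(240,36),(322,228),(383,178)],4,(270,145)))] if 0 else
 [(T,C(50),un([(582,85),(465,78),(552,303),(435,298)],4.2,(300,160))),
 (S,C(50),un([(240,36),(190,75),(383,178),(322,228)],4,(270,145)))],[.6,-.25,.05,-6,-30],False))
print(fit([(T,C(16),un([(57,358),(220,400),(140,45),(300,82)],6,(195,225))),
 (S,C(16),un([(255,362),(387,257),(43,145),(165,60)],5.2,(232,310)))],[.5,.1,0,166,0]))
E
python3 fit0.py
```

```text
(array([5.21690732e-01, 9.70070187e-02, 0.00000000e+00, 1.46427015e+02,
       0.00000000e+00]), array([ 0.3, -1.2,  0.7, -1.2,  0.2, -0.4, -0.4, -0.5, -0.4,  1.4,  1. ,
        1. , -0.6, -0.2,  1. , -0.5,  0.3,  0.9,  1.1,  0.8]))
(array([  0.63644209,  -0.10347048,   0.0471715 ,  -4.28133486,
       -31.81416379]), array([-0.8,  0.1,  0.4, -0.2, -1.2, -0.2,  0.9, -0.8,  0.4, -1.5, -1.8,
        0.3,  0.7,  0.3,  2.1,  0.4]))
(array([  0.48885632,   0.36900629,   0.        , 165.10357084,
         0.        ]), array([ 0.8, -0.8, -2. , -1.3,  1.5,  0.3, -1. ,  0.4,  0.9, -0.4,  0.4,
        0.5, -0.8,  0.4,  0.2, -0.2]))
```

>>> {"op": "step_arm", "data": {"plan": [{"x":0.3,"y":-0.2},{"x":0.6,"y":-0.41},{"x":0.94,"y":-0.64}], "claw": -1}}

```text
$.plan[0]: bad value
```

>>> {"op": "step_arm", "data": {"plan": [{"x":0.3,"y":-0.2},{"x":0.6,"y":-0.41},{"x":0.94,"y":-0.64}]}}

```text
$.plan[0]: bad value
```

>>> {"op": "step_arm", "data": {"plan": [{"x":0.3,"y":-0.2},{"x":0.6,"y":-0.41},{"x":0.94,"y":-0.64}]}}

```text
$.plan[0]: bad value
```

>>> {"op": "step_arm", "data": {"plan": [{"x":0.3,"y":-0.2,"z":0,"roll":0},{"x":0.6,"y":-0.41,"z":0,"roll":0},{"x":0.94,"y":-0.64,"z":0,"roll":0}], "claw": -1}}

```text
clock: 0.5
ee_pos: [0.251, -0.5371, 0.2221]
ee_rot: [[0.962, 0.272, -0.0], [0.272, -0.962, 0.0], [-0.0, -0.0, -1.0]]
force: [-0.2, 0.5, -0.6]
finger_gap: 0.0872
grip_force: 0.0
```

>>> {"op": "step_arm", "data": {"plan": [{"x":0.3,"y":-0.2,"z":0,"roll":0},{"x":0.6,"y":-0.41,"z":0,"roll":0},{"x":0.94,"y":-0.64,"z":0,"roll":0}]}}

```text
clock: 0.8
ee_pos: [0.3241, -0.4495, 0.2225]
ee_rot: [[0.962, 0.273, -0.0], [0.273, -0.962, -0.0], [-0.001, 0.0, -1.0]]
force: [0.5, -0.4, 0.2]
finger_gap: 0.0869
grip_force: 0.0
```

>>> {"op": "step_arm", "data": {"plan": [{"x":0.3,"y":-0.2,"z":0,"roll":0},{"x":0.6,"y":-0.41,"z":0,"roll":0},{"x":0.94,"y":-0.64,"z":0,"roll":0}]}}

```text
clock: 1.1
ee_pos: [0.397, -0.3623, 0.2225]
ee_rot: [[0.962, 0.273, -0.0], [0.273, -0.962, -0.001], [-0.0, 0.0, -1.0]]
force: [0.6, -0.6, 0.2]
finger_gap: 0.0871
grip_force: 0.0
```

>>> {"op": "step_arm", "data": {"plan": [{"x":0.3,"y":-0.2,"z":0,"roll":0},{"x":0.6,"y":-0.41,"z":0,"roll":0},{"x":0.94,"y":-0.64,"z":0,"roll":0}]}}

```text
clock: 1.4
ee_pos: [0.4699, -0.2751, 0.2225]
ee_rot: [[0.962, 0.273, -0.0], [0.273, -0.962, -0.001], [-0.0, 0.001, -1.0]]
force: [0.9, 0.6, -0.7]
finger_gap: 0.0871
grip_force: 0.0
```

>>> {"op": "step_arm", "data": {"plan": [{"x":0.3,"y":-0.2,"z":0,"roll":0},{"x":0.6,"y":-0.41,"z":0,"roll":0},{"x":0.94,"y":-0.64,"z":0,"roll":0}]}}

```text
clock: 1.7
ee_pos: [0.5428, -0.188, 0.2225]
ee_rot: [[0.962, 0.273, -0.0], [0.273, -0.962, -0.001], [-0.001, 0.001, -1.0]]
force: [1.1, -1.5, -0.2]
finger_gap: 0.0871
grip_force: 0.0
```

>>> {"op": "step_arm", "data": {"plan": [{"x":0.3,"y":-0.2,"z":0.1,"roll":0.07},{"x":0.6,"y":-0.41,"z":0.2,"roll":0.14},{"x":0.94,"y":-0.62,"z":0.4,"roll":0.224},{"x":0.94,"y":-0.62,"z":0.4,"roll":0.224}]}}

```text
clock: 2.1
ee_pos: [0.6167, -0.0956, 0.1792]
ee_rot: [[0.998, -0.068, -0.003], [-0.068, -0.998, 0.006], [-0.004, -0.005, -1.0]]
force: [-0.6, 0.9, 0.8]
finger_gap: 0.0874
grip_force: 0.0
```

```bash
python3 - <<'E'
from h import *
o=readout.get_obs(); print(o['joints'],o['ee_pos'],np.degrees(np.arctan2(o['ee_rot'][1,0],o['ee_rot'][0,0])))
ims=[]
T=optics.camera('top')['pixels'][150:260,370:470,::-1];S=optics.camera('side')['pixels'][110:220,285:395,::-1]
im=np.hstack([cv2.resize(T,(400,440),interpolation=cv2.INTER_CUBIC),cv2.resize(S,(395,440)[:2],interpolation=cv2.INTER_CUBIC)])
cv2.imwrite('pics/d1.png',im)
E
```

```text
[ 29.1854739   19.00781311 -28.06151317  89.39116698   8.84276327
  74.08935368 -93.93143824] [ 0.61668851 -0.0955578   0.17918072] -3.893998370137135
```

View pics/d1.png

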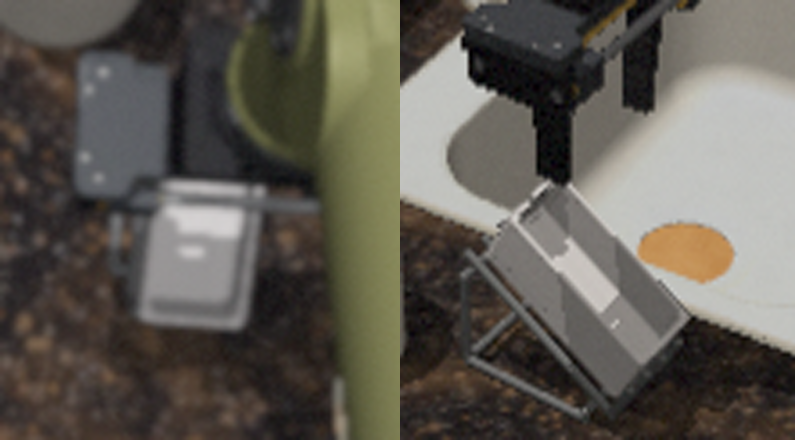

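The picture shows the open fingers above and straddling the tin, with tips at side crop (553,182) and (640,108). I check these against the projection.

```bash
python3 - <<'E'
from h import *
S=optics.camera('side');o=readout.get_obs();R=o['ee_rot']
print(proj(S,[o['ee_pos']+R@[0,s*.051,0] for s in(-1,1)]),'seen 327.6,155.5 351.9,137')
E
```

```text
[[327.51894905 153.42865426]
 [352.03932584 134.15693121]] seen 327.6,155.5 351.9,137
```

>>> {"op": "step_arm", "data": {"plan": [{"x":0,"y":0.06,"z":0.2,"roll":0},{"x":0,"y":0.06,"z":0.4,"roll":0},{"x":0,"y":0.06,"z":0.6,"roll":0},{"x":0,"y":0.06,"z":0.7,"roll":0},{"x":0,"y":0.06,"z":0.8,"roll":0}]}}

```text
clock: 2.75
ee_pos: [0.6152, -0.1107, 0.1027]
ee_rot: [[0.997, -0.076, 0.001], [-0.076, -0.997, -0.001], [0.001, 0.001, -1.0]]
force: [1.1, 1.2, 0.5]
finger_gap: 0.0871
grip_force: 0.0
```

>>> {"op": "step_arm", "data": {"plan": [{"x":0,"y":0,"z":0.1,"roll":0},{"x":0,"y":0,"z":0.2,"roll":0},{"x":0,"y":0,"z":0.3,"roll":0},{"x":0,"y":0,"z":0.38,"roll":0},{"x":0,"y":0,"z":0.38,"roll":0}]}}

```text
clock: 3.25
ee_pos: [0.6145, -0.1089, 0.063]
ee_rot: [[0.997, -0.074, -0.002], [-0.074, -0.997, 0.0], [-0.002, -0.0, -1.0]]
force: [-0.4, -0.5, 0.2]
finger_gap: 0.0872
grip_force: 0.0
```

>>> {"op": "step_arm", "data": {"plan": [{"x":0,"y":0,"z":0,"roll":0},{"x":0,"y":0,"z":0,"roll":0},{"x":0,"y":0,"z":0,"roll":0},{"x":0,"y":0,"z":0,"roll":0},{"x":0,"y":0,"z":0,"roll":0},{"x":0,"y":0,"z":0,"roll":0},{"x":0,"y":0,"z":0,"roll":0}], "claw": 1, "newtons": 15}}

```text
clock: 3.95
ee_pos: [0.6155, -0.1078, 0.065]
ee_rot: [[0.997, -0.073, 0.0], [-0.073, -0.997, 0.001], [0.0, -0.001, -1.0]]
force: [-2.0, 5.2, 5.0]
finger_gap: 0.0618
grip_force: 15.0
```

>>> {"op": "step_arm", "data": {"plan": [{"x":0,"y":0,"z":-0.1,"roll":0},{"x":0,"y":0,"z":-0.3,"roll":0},{"x":0,"y":0,"z":-0.5,"roll":0},{"x":0,"y":0,"z":-0.75,"roll":0},{"x":0,"y":0,"z":-1,"roll":0}]}}

```text
clock: 4.45
ee_pos: [0.615, -0.1112, 0.1652]
ee_rot: [[0.997, -0.076, -0.001], [-0.076, -0.997, -0.002], [-0.0, 0.002, -1.0]]
force: [-0.4, -0.6, -2.2]
finger_gap: 0.0619
grip_force: 15.0
```

>>> {"op": "step_arm", "data": {"plan": [{"x":-0.08,"y":-0.2,"z":0,"roll":0},{"x":-0.17,"y":-0.42,"z":0,"roll":0},{"x":-0.35,"y":-0.83,"z":0,"roll":0}]}}

```text
clock: 4.75
ee_pos: [0.5865, -0.0272, 0.1638]
ee_rot: [[0.997, -0.08, 0.0], [-0.08, -0.997, -0.003], [0.0, 0.003, -1.0]]
force: [0.6, 0.3, -1.6]
finger_gap: 0.0619
grip_force: 15.0
```

>>> {"op": "step_arm", "data": {"plan": [{"x":-0.12,"y":-0.28,"z":0,"roll":0},{"x":-0.24,"y":-0.56,"z":0,"roll":0},{"x":-0.35,"y":-0.83,"z":0,"roll":0}]}}

```text
clock: 5.05
ee_pos: [0.5566, 0.0624, 0.1638]
ee_rot: [[0.997, -0.074, -0.001], [-0.074, -0.997, -0.001], [-0.001, 0.002, -1.0]]
force: [1.5, -0.1, -2.0]
finger_gap: 0.0617
grip_force: 15.0
```

>>> {"op": "step_arm", "data": {"plan": [{"x":-0.06,"y":-0.14,"z":0,"roll":-0.08},{"x":-0.12,"y":-0.28,"z":0,"roll":-0.17},{"x":-0.18,"y":-0.42,"z":0,"roll":-0.26},{"x":-0.24,"y":-0.56,"z":0,"roll":-0.35},{"x":-0.3,"y":-0.7,"z":0,"roll":-0.44},{"x":-0.35,"y":-0.83,"z":0,"roll":-0.53},{"x":-0.35,"y":-0.83,"z":0,"roll":-0.56}]}}

```text
clock: 5.75
ee_pos: [0.5276, 0.1492, 0.1639]
ee_rot: [[0.687, 0.726, -0.001], [0.726, -0.687, -0.0], [-0.001, -0.0, -1.0]]
force: [-1.0, 0.4, -0.8]
finger_gap: 0.0621
grip_force: 15.0
```

>>> {"op": "step_arm", "data": {"plan": [{"x":0.07,"y":-0.14,"z":0,"roll":-0.08},{"x":0.14,"y":-0.28,"z":0,"roll":-0.17},{"x":0.21,"y":-0.42,"z":0,"roll":-0.26},{"x":0.28,"y":-0.56,"z":0,"roll":-0.35},{"x":0.35,"y":-0.7,"z":0,"roll":-0.44},{"x":0.42,"y":-0.8,"z":0,"roll":-0.53},{"x":0.42,"y":-0.8,"z":0,"roll":-0.56}]}}

```text
clock: 6.45
ee_pos: [0.4991, 0.2345, 0.1639]
ee_rot: [[-0.121, 0.993, -0.0], [0.993, 0.121, -0.0], [-0.0, -0.0, -1.0]]
force: [-0.3, -0.5, -2.4]
finger_gap: 0.0619
grip_force: 15.0
```

>>> {"op": "step_arm", "data": {"plan": [{"x":0,"y":0,"z":0,"roll":-0.09},{"x":0,"y":0,"z":0,"roll":-0.18},{"x":0,"y":0,"z":0,"roll":-0.27},{"x":0,"y":0,"z":0,"roll":-0.36},{"x":0,"y":0,"z":0,"roll":-0.45},{"x":0,"y":0,"z":0,"roll":-0.52},{"x":0,"y":0,"z":0,"roll":-0.555},{"x":0,"y":0,"z":0,"roll":-0.555}]}}

```text
clock: 7.25
ee_pos: [0.5002, 0.232, 0.1638]
ee_rot: [[-0.834, 0.552, -0.0], [0.552, 0.834, -0.001], [-0.001, -0.001, -1.0]]
force: [-0.3, 0.0, -2.5]
finger_gap: 0.0619
grip_force: 15.0
```

```bash
python3 - <<'E'
from h import *
o=readout.get_obs(); print(o['joints'],o['ee_pos'],np.degrees(np.arctan2(o['ee_rot'][1,0],o['ee_rot'][0,0])))
T=optics.camera('top')['pixels'][::,:,::-1];S=optics.camera('side')['pixels'][:,:,::-1];np.savez('f.npz',T=T,S=S)
im=np.hstack([cv2.resize(T[190:290,220:320],(400,400),interpolation=cv2.INTER_CUBIC),cv2.resize(S[150:350,200:400],(400,400),interpolation=cv2.INTER_CUBIC)])
cv2.imwrite('pics/d2.png',im)
E
```

```text
[ 24.05297491  17.21202886 -59.97381292 100.15353019  15.70770288
  71.75227354  16.66786328] [0.50024065 0.23198216 0.16376005] 146.48625363490956
```

View pics/d2.png

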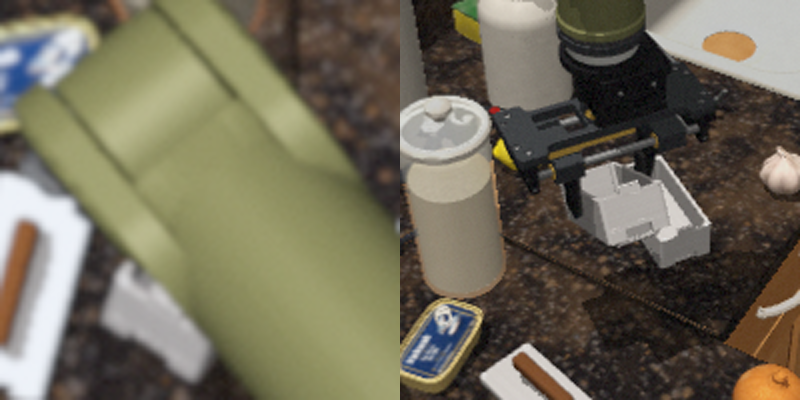

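The picture shows the tin held, still tilted about 30° with its +x end up at crop (690,190). I lower it onto the free worktop so it levels in the grip.

>>> {"op": "step_arm", "data": {"plan": [{"x":0,"y":0,"z":0.2,"roll":0},{"x":0,"y":0,"z":0.5,"roll":0},{"x":0,"y":0,"z":0.75,"roll":0},{"x":0,"y":0,"z":0.95,"roll":0},{"x":0,"y":0,"z":1,"roll":0}], "newtons": 10}}

```text
clock: 7.85
ee_pos: [0.4988, 0.2316, 0.0621]
ee_rot: [[-0.833, 0.553, -0.004], [0.553, 0.833, -0.002], [0.002, -0.004, -1.0]]
force: [-0.1, 0.2, -1.8]
finger_gap: 0.062
grip_force: 10.0
```

>>> {"op": "step_arm", "data": {"plan": [{"x":0,"y":0,"z":0.06,"roll":0},{"x":0,"y":0,"z":0.12,"roll":0},{"x":0,"y":0,"z":0.18,"roll":0},{"x":0,"y":0,"z":0.22,"roll":0},{"x":0,"y":0,"z":0.26,"roll":0},{"x":0,"y":0,"z":0.3,"roll":0}]}}

```text
clock: 8.45
ee_pos: [0.4984, 0.2348, 0.0361]
ee_rot: [[-0.834, 0.551, -0.003], [0.551, 0.834, 0.0], [0.003, -0.001, -1.0]]
force: [-8.5, 0.6, 13.1]
finger_gap: 0.0621
grip_force: 10.0
```

>>> {"op": "step_arm", "data": {"plan": [{"x":0,"y":0,"z":0.02,"roll":0},{"x":0,"y":0,"z":0.04,"roll":0},{"x":0,"y":0,"z":0.06,"roll":0},{"x":0,"y":0,"z":0.06,"roll":0}]}}

```text
clock: 8.85
ee_pos: [0.4985, 0.2351, 0.0297]
ee_rot: [[-0.835, 0.55, -0.002], [0.55, 0.835, 0.001], [0.003, -0.0, -1.0]]
force: [-4.2, 2.4, 5.2]
finger_gap: 0.0616
grip_force: 10.0
```

>>> {"op": "step_arm", "data": {"plan": [{"x":0,"y":0,"z":0.02,"roll":0},{"x":0,"y":0,"z":0.04,"roll":0},{"x":0,"y":0,"z":0.06,"roll":0},{"x":0,"y":0,"z":0.06,"roll":0}]}}

```text
clock: 9.25
ee_pos: [0.4997, 0.2353, 0.0237]
ee_rot: [[-0.835, 0.55, 0.0], [0.55, 0.835, 0.002], [0.001, 0.002, -1.0]]
force: [-3.9, 2.6, 3.3]
finger_gap: 0.062
grip_force: 10.0
```

```bash
python3 - <<'E'
from h import *
S=optics.camera('side')['pixels'][:,:,::-1]
cv2.imwrite('pics/d3.png',cv2.resize(S[240:360,240:400],(800,600),interpolation=cv2.INTER_CUBIC))
E
```

```text
(no output)
```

View pics/d3.png

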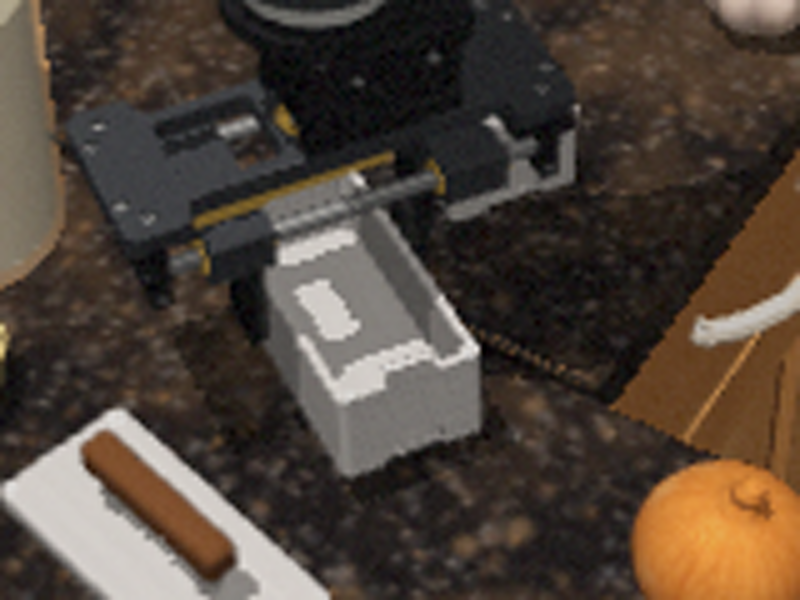

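```bash
python3 - <<'E'
from h import *
S=optics.camera('side');o=readout.get_obs();R=o['ee_rot'];yaw=np.degrees(np.arctan2(R[1,0],R[0,0]));print(yaw,o['ee_pos'])
L=np.array([[65,-31,50],[65,31,50],[65,-31,8],[65,31,8]])/1e3
px=un([(336,403),(482,347),(347,477),(482,433)],5,(240,240))
def P(q,L): return Ro.from_euler('ZY',[yaw,q[2]],degrees=True).apply(L)+np.r_[o['ee_pos'][:2]+q[0]*R[:2,0]+q[3]*R[:2,1],q[1]]
f=lambda q:np.r_[(proj(S,P(q,L))-px).ravel(), q[3]/.002]
r=least_squares(f,[0,0,0,0],x_scale=[.01,.01,1,.01]);print(r.x,f(r.x).round(1))
E
```

```text
146.57529102471423 [0.50034131 0.23476559 0.02361282]
[ 2.56424049e-02  4.24328599e-03 -7.97857369e+00 -2.27135639e-04] [-0.1 -0.2 -0.3  0.5 -0.5  0.7  0.8 -1.  -0.1]
```

The near end is still about 8° up, and the tin has slid 25 mm along in the grip. I press lower, open, and regrasp at its centre.

>>> {"op": "step_arm", "data": {"plan": [{"x":0,"y":0,"z":0.02,"roll":0},{"x":0,"y":0,"z":0.04,"roll":0},{"x":0,"y":0,"z":0.06,"roll":0},{"x":0,"y":0,"z":0.08,"roll":0},{"x":0,"y":0,"z":0.1,"roll":0},{"x":0,"y":0,"z":0.12,"roll":0},{"x":0,"y":0,"z":0.14,"roll":0},{"x":0,"y":0,"z":0.14,"roll":0}]}}

```text
clock: 10.15
ee_pos: [0.5029, 0.2329, 0.0108]
ee_rot: [[-0.834, 0.552, 0.004], [0.552, 0.834, -0.0], [-0.004, 0.002, -1.0]]
force: [-1.9, -1.8, 12.3]
finger_gap: 0.0617
grip_force: 10.0
```

```bash
python3 - <<'E'
from h import *
S=optics.camera('side')['pixels'][:,:,::-1]
cv2.imwrite('pics/d4.png',cv2.resize(S[240:360,240:400],(800,600),interpolation=cv2.INTER_CUBIC))
E
```

```text
(no output)
```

View pics/d4.png

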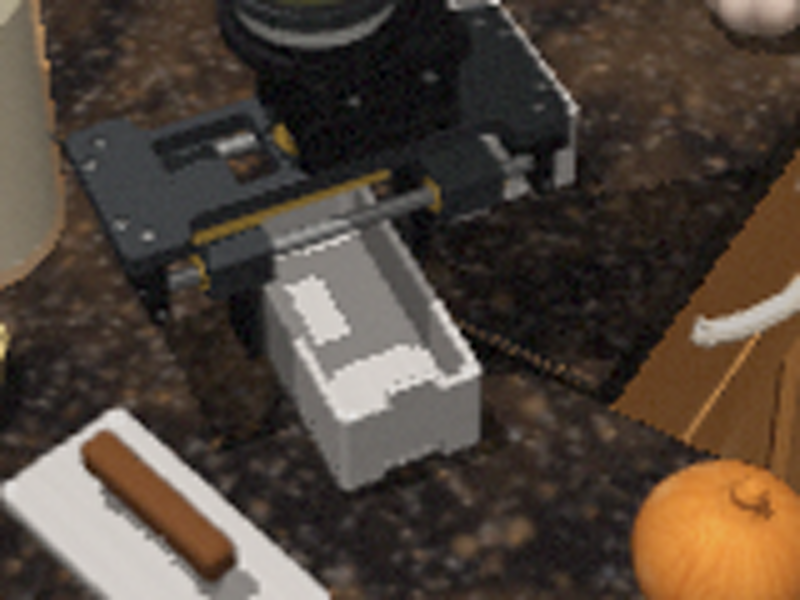

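```bash
cat > hand.py <<'E'
from h import *
def hand(px,L,camn='side',pitch=None,z=None):
    S=optics.camera(camn);o=readout.get_obs();R=o['ee_rot'];yaw=np.degrees(np.arctan2(R[1,0],R[0,0]))
    L=np.array(L)/1e3
    def P(q): return Ro.from_euler('ZY',[yaw,q[2]],degrees=True).apply(L)+np.r_[o['ee_pos'][:2]+q[0]*R[:2,0]+q[3]*R[:2,1],q[1]]
    f=lambda q:np.r_[(proj(S,P(q))-px).ravel(), q[3]/.002, 0 if pitch is None else (q[2]-pitch)*10, 0 if z is None else (q[1]-z)*1e4]
    r=least_squares(f,[0,0,0,0],x_scale=[.01,.01,1,.01])
    return yaw,o['ee_pos'],r.x,f(r.x).round(1)
E
python3 - <<'E'
from hand import *
px=un([(337,423),(482,367),(349,491),(482,447)],5,(240,240))
L=[[65,-31,50],[65,31,50],[65,-31,8],[65,31,8]]
print(hand(px,L));print(hand(px,L,pitch=0,z=0))
E
```

```text
(np.float64(146.47342086671196), array([0.5029495 , 0.23292446, 0.01084403]), array([ 2.73170637e-02, -2.90816825e-03, -5.14019808e+00, -3.47911531e-04]), array([ 0.2, -0.4, -0. ,  0.4, -0.9,  0.9,  0.6, -0.8, -0.2,  0. ,  0. ]))
(np.float64(146.47269259813777), array([0.50294892, 0.23294618, 0.01084482]), array([ 2.24157548e-02,  8.52311738e-07, -5.73545142e-03, -1.07754144e-03]), array([ 0.5,  0.3,  0.3,  1.1, -1.4,  0.2,  0.1, -1.3, -0.5, -0.1,  0. ]))
```

>>> {"op": "step_arm", "data": {"plan": [{"x":0,"y":0,"z":0,"roll":0},{"x":0,"y":0,"z":0,"roll":0},{"x":0,"y":0,"z":0,"roll":0},{"x":0,"y":0,"z":0,"roll":0},{"x":0,"y":0,"z":-0.3,"roll":0},{"x":0,"y":0,"z":-0.7,"roll":0},{"x":0,"y":0,"z":-1,"roll":0}], "claw": -1}}

```text
clock: 11.0
ee_pos: [0.5006, 0.2331, 0.1101]
ee_rot: [[-0.834, 0.552, 0.001], [0.552, 0.834, 0.0], [-0.0, 0.001, -1.0]]
force: [0.0, 0.6, 0.6]
finger_gap: 0.0867
grip_force: 0.0
```

```bash
cat > edge.py <<'E'
from h import *
from scipy.optimize import minimize
def tin_edges(n=60):  # visible from side camera (local -y side & +x end), mm
    t=np.linspace(0,1,n)[:,None]; seg=lambda a,b:np.array(a)*(1-t)+np.array(b)*t
    g=[((65,-31,50),(65,-31,8)),((65,31,50),(65,31,8)),((65,-31,50),(-65,-31,50)),((65,31,50),(-65,31,50)),((-65,-31,50),(-65,31,50)),
       ((65,-31,50),(65,-12,50)),((65,12,50),(65,31,50)),((65,-31,8),(65,-13,8)),((65,13,8),(65,31,8)),((65,-31,8),(-65,-31,8))]
    return np.vstack([seg(*s) for s in g])
def lid_edges(n=60):
    t=np.linspace(0,1,n)[:,None]; seg=lambda a,b:np.array(a)*(1-t)+np.array(b)*t
    g=[((65,-31,16),(-65,-31,16)),((65,31,16),(-65,31,16)),((-65,-31,16),(-65,31,16)),((65,-31,16),(65,-13,16)),((65,13,16),(65,31,16))]
    return np.vstack([seg(*s) for s in g])
def efit(views,E,x0,z=0.):
    G=[]
    for c,p in views:
        L=cv2.cvtColor(p,cv2.COLOR_RGB2LAB)[:,:,0].astype(np.float32);L=cv2.GaussianBlur(L,(0,0),1.)
        G.append((c,np.minimum(np.hypot(cv2.Sobel(L,-1,1,0),cv2.Sobel(L,-1,0,1)),150)))
    def s(q):
        P=Ro.from_euler('Z',q[2],degrees=True).apply(E/1e3)+[q[0]/1e3,q[1]/1e3,z]
        r=0
        for c,g in G:
            uv=proj(c,P).astype(np.float32); r-=cv2.remap(g,uv[:,:1],uv[:,1:],cv2.INTER_LINEAR).mean()
        return r
    x0=np.array(x0,float);best=None
    for a in np.arange(-8,9,4):
        for b in np.arange(-8,9,4):
            r=minimize(s,x0+[a,b,0],method='Nelder-Mead',options=dict(initial_simplex=x0+[a,b,0]+np.array([[0,0,0],[3,0,0],[0,3,0],[0,0,2]])))
            if best is None or r.fun<best.fun: best=r
    return best.x.round(2),round(best.fun,1)
E
cat > run.py <<'E'
from edge import *
T=optics.camera('top');S=optics.camera('side')
i=lambda n:cv2.imread(f'pics/{n}.png')[:,:,::-1].copy()
T0,S0=i('top0'),i('side0')
B=[521.7,97,146.4];D=[488.9,369,165]
for v in ([(T,T0)],[(S,S0)],[(T,T0),(S,S0)]): print('base',efit(v,tin_edges(),B),'lid',efit(v,lid_edges(),D))
o=readout.get_obs();R=o['ee_rot'];print(o['ee_pos'],np.degrees(np.arctan2(R[1,0],R[0,0])))
c=o['ee_pos'][:2]*1e3+24*R[:2,0]
e=tin_edges();print('upper',efit([(S,S['pixels'])],e,[*c,146.5]),'expected',c)
print('base now',efit([(S,S['pixels'])],tin_edges(),B))
E
python3 run.py
```

```text
base (array([522.87,  99.6 , 146.8 ]), np.float64(-148.4)) lid (array([488.41, 369.64, 165.  ]), np.float64(-150.0))
base (array([523.2 ,  96.82, 145.83]), np.float64(-138.7)) lid (array([489.97, 369.22, 165.69]), np.float64(-150.0))
base (array([523.14,  98.14, 146.65]), np.float64(-282.3)) lid (array([489.42, 369.63, 165.19]), np.float64(-299.8))
[0.50306905 0.23432891 0.11256275] 146.5024807012172
upper (array([484.09, 244.19, 145.35]), np.float64(-137.8)) expected [483.05544203 247.57438317]
base now (array([523.86,  96.18, 146.12]), np.float64(-117.8))
```

>>> {"op": "step_arm", "data": {"plan": [{"x":0.22,"y":-0.01,"z":0.2,"roll":0},{"x":0.22,"y":-0.01,"z":0.45,"roll":0},{"x":0.22,"y":-0.01,"z":0.65,"roll":0},{"x":0.22,"y":-0.01,"z":0.8,"roll":0},{"x":0.22,"y":-0.01,"z":0.92,"roll":0},{"x":0.22,"y":-0.01,"z":0.92,"roll":0}]}}

```text
clock: 11.7
ee_pos: [0.4804, 0.2434, 0.0147]
ee_rot: [[-0.834, 0.552, -0.003], [0.552, 0.834, -0.001], [0.002, -0.002, -1.0]]
force: [-0.1, -0.1, 0.1]
finger_gap: 0.087
grip_force: 0.0
```

>>> {"op": "step_arm", "data": {"plan": [{"x":0,"y":0,"z":0,"roll":0},{"x":0,"y":0,"z":0,"roll":0},{"x":0,"y":0,"z":0,"roll":0},{"x":0,"y":0,"z":0,"roll":0},{"x":0,"y":0,"z":0,"roll":0},{"x":0,"y":0,"z":0,"roll":0},{"x":0,"y":0,"z":0,"roll":0}], "claw": 1, "newtons": 25}}

```text
clock: 12.4
ee_pos: [0.4823, 0.2445, 0.0172]
ee_rot: [[-0.834, 0.552, 0.002], [0.552, 0.834, 0.001], [-0.001, 0.001, -1.0]]
force: [1.2, 0.5, 4.3]
finger_gap: 0.0619
grip_force: 25.0
```

```bash
cat > up.py <<'E'
from edge import *
S=optics.camera('side');o=readout.get_obs();R=o['ee_rot'];p=o['ee_pos']
print(p,np.degrees(np.arctan2(R[1,0],R[0,0])),o['joints'].round(1))
r=efit([(S,S['pixels'])],tin_edges(),[484,245,146]);print(r)
print('upper rel in tool x,y',(r[0][:2]/1e3-p[:2])@R[:2,:2]*1e3)
E
python3 up.py
```

```text
[0.4823202  0.24454018 0.01720623] 146.50760944050447 [ 16.5  26.4 -54.4 109.5  25.6  57.    7.1]
(array([482.23, 242.92, 145.01]), np.float64(-119.4))
upper rel in tool x,y [-0.81883097 -1.40094178]
```

>>> {"op": "step_arm", "data": {"plan": [{"x":0,"y":0,"z":-0.15,"roll":0},{"x":0,"y":0,"z":-0.4,"roll":0},{"x":0,"y":0,"z":-0.7,"roll":0},{"x":0,"y":0,"z":-0.9,"roll":0},{"x":0,"y":0,"z":-1,"roll":0}]}}

```text
clock: 12.95
ee_pos: [0.4818, 0.2441, 0.1184]
ee_rot: [[-0.834, 0.552, 0.001], [0.552, 0.834, -0.0], [-0.001, 0.001, -1.0]]
force: [0.5, -0.1, -1.8]
finger_gap: 0.0617
grip_force: 25.0
```

>>> {"op": "step_arm", "data": {"plan": [{"x":-0.1,"y":-0.08,"z":0,"roll":0},{"x":-0.25,"y":-0.2,"z":0,"roll":0},{"x":-0.4,"y":-0.35,"z":0,"roll":0},{"x":-0.575,"y":-0.5,"z":0,"roll":0}]}}

```text
clock: 13.35
ee_pos: [0.5009, 0.1684, 0.1149]
ee_rot: [[-0.834, 0.552, -0.003], [0.552, 0.834, -0.001], [0.002, -0.003, -1.0]]
force: [0.1, -1.7, -2.3]
finger_gap: 0.0622
grip_force: 25.0
```

>>> {"op": "step_arm", "data": {"plan": [{"x":-0.17,"y":-0.15,"z":0,"roll":0},{"x":-0.35,"y":-0.3,"z":0,"roll":0},{"x":-0.5,"y":-0.42,"z":0,"roll":0},{"x":-0.575,"y":-0.5,"z":0,"roll":0},{"x":-0.575,"y":-0.5,"z":0,"roll":0},{"x":-0.575,"y":-0.5,"z":0,"roll":0}]}}

```text
clock: 13.95
ee_pos: [0.5216, 0.0976, 0.116]
ee_rot: [[-0.834, 0.552, -0.001], [0.552, 0.834, 0.001], [0.001, -0.0, -1.0]]
force: [0.1, 0.3, -1.8]
finger_gap: 0.0617
grip_force: 25.0
```

```bash
cat > up2.py <<'E'
from edge import *
S=optics.camera('side');o=readout.get_obs();R=o['ee_rot'];p=o['ee_pos']
print(p,np.degrees(np.arctan2(R[1,0],R[0,0])),o['joints'].round(1))
r=efit([(S,S['pixels'])],tin_edges(),[*p[:2]*1e3,146.5],z=p[2]-.0172);print(r)
print('upper rel in tool x,y',(r[0][:2]/1e3-p[:2])@R[:2,:2]*1e3)
print('base-TCP in tool',(np.array([.5232,.0980])-p[:2])@R[:2,:2]*1e3)
E
python3 up2.py
```

```text
[0.52161012 0.0982658  0.11620612] 146.5830059691524 [ 37.4  16.5 -57.6 106.   15.2  65.8  31.1]
(array([522.19,  96.58, 146.18]), np.float64(-102.6))
upper rel in tool x,y [-1.41242937 -1.08775637]
base-TCP in tool [-1.47342651  0.65373131]
```

>>> {"op": "step_arm", "data": {"plan": [{"x":-0.012,"y":0.006,"z":0.1,"roll":0},{"x":-0.012,"y":0.006,"z":0.2,"roll":0},{"x":-0.012,"y":0.006,"z":0.3,"roll":0},{"x":-0.012,"y":0.006,"z":0.36,"roll":0},{"x":-0.012,"y":0.006,"z":0.42,"roll":0},{"x":-0.012,"y":0.006,"z":0.46,"roll":0},{"x":-0.012,"y":0.006,"z":0.48,"roll":0}]}}

```text
clock: 14.7
ee_pos: [0.5235, 0.097, 0.0681]
ee_rot: [[-0.834, 0.552, -0.0], [0.552, 0.834, -0.0], [0.0, -0.0, -1.0]]
force: [-0.5, 0.2, -2.0]
finger_gap: 0.0617
grip_force: 25.0
```

>>> {"op": "step_arm", "data": {"plan": [{"x":0,"y":0,"z":0.02,"roll":0},{"x":0,"y":0,"z":0.04,"roll":0},{"x":0,"y":0,"z":0.06,"roll":0},{"x":0,"y":0,"z":0.08,"roll":0},{"x":0,"y":0,"z":0.08,"roll":0}]}}

```text
clock: 15.2
ee_pos: [0.5235, 0.0969, 0.0603]
ee_rot: [[-0.834, 0.552, -0.0], [0.552, 0.834, -0.0], [0.0, -0.0, -1.0]]
force: [-0.1, -0.1, -2.3]
finger_gap: 0.0623
grip_force: 25.0
```

>>> {"op": "step_arm", "data": {"plan": [{"x":0,"y":0,"z":0.01,"roll":0},{"x":0,"y":0,"z":0.02,"roll":0},{"x":0,"y":0,"z":0.03,"roll":0},{"x":0,"y":0,"z":0.03,"roll":0}]}}

```text
clock: 15.6
ee_pos: [0.5238, 0.0971, 0.0592]
ee_rot: [[-0.834, 0.552, -0.0], [0.552, 0.834, -0.001], [-0.001, -0.001, -1.0]]
force: [-5.4, -1.5, 11.8]
finger_gap: 0.0618
grip_force: 25.0
```

>>> {"op": "step_arm", "data": {"plan": [{"x":0,"y":0,"z":-0.01,"roll":0},{"x":0,"y":0,"z":-0.01,"roll":0},{"x":0,"y":0,"z":-0.01,"roll":0},{"x":0,"y":0,"z":-0.01,"roll":0},{"x":0,"y":0,"z":-0.01,"roll":0}], "claw": -1}}

```text
clock: 16.1
ee_pos: [0.5236, 0.097, 0.0584]
ee_rot: [[-0.834, 0.552, -0.0], [0.552, 0.834, 0.0], [0.0, -0.0, -1.0]]
force: [0.8, 0.3, 0.2]
finger_gap: 0.0861
grip_force: 0.0
```

>>> {"op": "step_arm", "data": {"plan": [{"x":0,"y":0,"z":-0.2,"roll":0},{"x":0,"y":0,"z":-0.5,"roll":0},{"x":0,"y":0,"z":-1,"roll":0},{"x":0,"y":0,"z":-1,"roll":0}]}}

```text
clock: 16.5
ee_pos: [0.5275, 0.0986, 0.1644]
ee_rot: [[-0.834, 0.552, 0.01], [0.552, 0.834, 0.001], [-0.008, 0.006, -1.0]]
force: [0.8, 0.7, 0.5]
finger_gap: 0.0873
grip_force: 0.0
```

```bash
cat > chk.py <<'E'
from edge import *
S=optics.camera('side');o=readout.get_obs();R=o['ee_rot'];p=o['ee_pos']
print(p,np.degrees(np.arctan2(R[1,0],R[0,0])),o['joints'].round(1))
for z in(.036,.042,.048,.054): print(z,efit([(S,S['pixels'])],tin_edges(),[523,97,146.5],z=z))
E
python3 chk.py
```

```text
[0.52599706 0.09768239 0.16163962] 146.49354480012792 [ 39.3  13.6 -59.  102.8  12.6  70.1  33.3]
0.036 (array([527.24,  89.47, 147.1 ]), np.float64(-101.4))
0.042 (array([523.85,  95.39, 146.79]), np.float64(-102.2))
0.048 (array([520.54, 101.31, 146.62]), np.float64(-102.4))
0.054 (array([517.  , 107.43, 146.43]), np.float64(-102.7))
```

>>> {"op": "step_arm", "data": {"plan": [{"x":0.15,"y":0.17,"z":0,"roll":0},{"x":0.37,"y":0.43,"z":0,"roll":0},{"x":0.6,"y":0.69,"z":0,"roll":0}]}}

```text
clock: 16.85
ee_pos: [0.5113, 0.1875, 0.1573]
ee_rot: [[-0.833, 0.554, -0.001], [0.554, 0.833, -0.001], [0.001, -0.001, -1.0]]
force: [1.1, 0.1, 0.7]
finger_gap: 0.087
grip_force: 0.0
```

>>> {"op": "step_arm", "data": {"plan": [{"x":0.2,"y":0.23,"z":0,"roll":0},{"x":0.4,"y":0.46,"z":0,"roll":0},{"x":0.6,"y":0.69,"z":0,"roll":0}]}}

```text
clock: 17.15
ee_pos: [0.499, 0.279, 0.1571]
ee_rot: [[-0.834, 0.552, -0.002], [0.552, 0.834, -0.001], [0.001, -0.002, -1.0]]
force: [0.1, -0.0, 0.3]
finger_gap: 0.0866
grip_force: 0.0
```

>>> {"op": "step_arm", "data": {"plan": [{"x":0.2,"y":0.23,"z":0,"roll":-0.07},{"x":0.4,"y":0.46,"z":0,"roll":-0.14},{"x":0.6,"y":0.69,"z":0.1,"roll":-0.208},{"x":0.6,"y":0.69,"z":0.2,"roll":-0.208},{"x":0.6,"y":0.69,"z":0.3,"roll":-0.208}]}}

```text
clock: 17.65
ee_pos: [0.4867, 0.3691, 0.1266]
ee_rot: [[-0.967, 0.254, -0.002], [0.254, 0.967, -0.001], [0.002, -0.002, -1.0]]
force: [1.2, -0.8, -0.6]
finger_gap: 0.087
grip_force: 0.0
```

```bash
cat > ld.py <<'E'
from edge import *
S=optics.camera('side');o=readout.get_obs();R=o['ee_rot'];p=o['ee_pos']
print(p,np.degrees(np.arctan2(R[1,0],R[0,0])),o['joints'].round(1))
print('lid-TCP in tool',(np.array([.4894,.3696])-p[:2])@R[:2,:2]*1e3)
E
python3 ld.py
```

```text
[0.48684748 0.36708647 0.12485504] 165.17456089585468 [  7.1  29.8 -60.7  94.2  27.   72.4  16.2]
lid-TCP in tool [-1.82438674  3.08293226]
```

>>> {"op": "step_arm", "data": {"plan": [{"x":-0.018,"y":0.02,"z":0.15,"roll":0},{"x":-0.018,"y":0.02,"z":0.35,"roll":0},{"x":-0.018,"y":0.02,"z":0.55,"roll":0},{"x":-0.018,"y":0.02,"z":0.75,"roll":0},{"x":-0.018,"y":0.02,"z":0.9,"roll":0},{"x":-0.018,"y":0.02,"z":0.98,"roll":0},{"x":-0.018,"y":0.02,"z":1,"roll":0},{"x":-0.018,"y":0.02,"z":1,"roll":0}]}}

```text
clock: 18.5
ee_pos: [0.4903, 0.3705, 0.0287]
ee_rot: [[-0.967, 0.255, 0.0], [0.255, 0.967, 0.0], [-0.0, 0.0, -1.0]]
force: [0.2, -0.2, 1.0]
finger_gap: 0.087
grip_force: 0.0
```

>>> {"op": "step_arm", "data": {"plan": [{"x":0,"y":0,"z":0,"roll":0},{"x":0,"y":0,"z":0,"roll":0},{"x":0,"y":0,"z":0,"roll":0},{"x":0,"y":0,"z":0,"roll":0},{"x":0,"y":0,"z":0,"roll":0},{"x":0,"y":0,"z":0,"roll":0},{"x":0,"y":0,"z":0,"roll":0},{"x":0,"y":0,"z":0,"roll":0}], "claw": 1, "newtons": 15}}

```text
clock: 19.3
ee_pos: [0.49, 0.3704, 0.0285]
ee_rot: [[-0.967, 0.255, -0.0], [0.255, 0.967, -0.0], [0.0, -0.0, -1.0]]
force: [-0.1, -0.8, 0.5]
finger_gap: 0.031
grip_force: 0.0
```

>>> {"op": "step_arm", "data": {"plan": [{"x":0,"y":0,"z":0,"roll":0},{"x":0,"y":0,"z":0,"roll":0},{"x":0,"y":0,"z":0,"roll":0},{"x":0,"y":0,"z":0,"roll":0}], "newtons": 25}}

```text
clock: 19.7
ee_pos: [0.49, 0.3702, 0.0284]
ee_rot: [[-0.967, 0.255, -0.0], [0.255, 0.967, -0.001], [0.0, -0.001, -1.0]]
force: [-0.7, -0.6, 0.3]
finger_gap: 0.0155
grip_force: 25.0
```

```bash
cat >> ld.py <<'E'
r=efit([(S,S['pixels'])],lid_edges(),[489.4,369.6,165.2],z=0);print(r)
print('lid rel in tool x,y',(r[0][:2]/1e3-p[:2])@R[:2,:2]*1e3)
E
python3 ld.py
```

```text
[0.48994862 0.37023473 0.0284079 ] 165.223634827977 [  3.5  35.8 -56.2  98.4  32.8  63.8  12.5]
lid-TCP in tool [ 0.36858746 -0.75365729]
(array([486.81, 371.2 , 165.73]), np.float64(-122.4))
lid rel in tool x,y [3.28100779 0.1328571 ]
```

Grip is on the top part of the bar; I regrasp 6 mm lower.

>>> {"op": "step_arm", "data": {"plan": [{"x":0,"y":0,"z":0,"roll":0},{"x":0,"y":0,"z":0,"roll":0},{"x":0,"y":0,"z":0.02,"roll":0},{"x":0,"y":0,"z":0.04,"roll":0},{"x":0,"y":0,"z":0.06,"roll":0},{"x":0,"y":0,"z":0.06,"roll":0}], "claw": 0.1}}

```text
clock: 20.35
ee_pos: [0.4898, 0.3703, 0.0221]
ee_rot: [[-0.967, 0.255, -0.001], [0.255, 0.967, -0.0], [0.0, -0.001, -1.0]]
force: [-0.0, 0.2, -0.2]
finger_gap: 0.0385
grip_force: 0.0
```

>>> {"op": "step_arm", "data": {"plan": [{"x":0,"y":0,"z":0,"roll":0},{"x":0,"y":0,"z":0,"roll":0},{"x":0,"y":0,"z":0,"roll":0},{"x":0,"y":0,"z":0,"roll":0},{"x":0,"y":0,"z":0,"roll":0},{"x":0,"y":0,"z":0,"roll":0}], "claw": 1}}

```text
clock: 20.95
ee_pos: [0.49, 0.3702, 0.0225]
ee_rot: [[-0.967, 0.255, -0.0], [0.255, 0.967, -0.0], [-0.0, -0.001, -1.0]]
force: [-0.4, -1.1, 2.0]
finger_gap: 0.0156
grip_force: 25.0
```

```bash
python3 ld.py; python3 - <<'E'
from edge import *
T=optics.camera('top');print(efit([(T,T['pixels'])],lid_edges(),[489.4,369.6,165.2]))
E
```

```text
[0.48999764 0.37024712 0.02250665] 165.22483335994596 [  3.3  36.2 -55.8  98.7  33.2  63.3  12.2]
lid-TCP in tool [ 0.41284569 -0.77813439]
(array([489.58, 367.28, 160.96]), np.float64(-117.6))
lid rel in tool x,y [-0.35286435 -2.97551621]
(array([485.14, 362.55, 158.44]), np.float64(-88.4))
```

>>> {"op": "step_arm", "data": {"plan": [{"x":0,"y":0,"z":-0.1,"roll":0},{"x":0,"y":0,"z":-0.3,"roll":0},{"x":0,"y":0,"z":-0.6,"roll":0},{"x":0,"y":0,"z":-1,"roll":0}]}}

```text
clock: 21.45
ee_pos: [0.489, 0.3696, 0.1223]
ee_rot: [[-0.967, 0.254, -0.003], [0.254, 0.967, -0.002], [0.002, -0.002, -1.0]]
force: [-0.1, 0.4, -2.1]
finger_gap: 0.0158
grip_force: 25.0
```

>>> {"op": "step_arm", "data": {"plan": [{"x":-0.06,"y":-0.15,"z":-0.2,"roll":0},{"x":-0.15,"y":-0.4,"z":-0.4,"roll":0},{"x":-0.34,"y":-0.85,"z":-0.4,"roll":0}]}}

```text
clock: 21.75
ee_pos: [0.5007, 0.2844, 0.1664]
ee_rot: [[-0.969, 0.248, 0.005], [0.248, 0.969, 0.006], [-0.003, 0.007, -1.0]]
force: [0.9, 0.3, -1.6]
finger_gap: 0.0157
grip_force: 25.0
```

>>> {"op": "step_arm", "data": {"plan": [{"x":-0.11,"y":-0.28,"z":0,"roll":0},{"x":-0.22,"y":-0.56,"z":0,"roll":0},{"x":-0.34,"y":-0.85,"z":0,"roll":0}]}}

```text
clock: 22.05
ee_pos: [0.5122, 0.1878, 0.1629]
ee_rot: [[-0.967, 0.254, 0.001], [0.254, 0.967, -0.0], [-0.001, -0.0, -1.0]]
force: [0.1, -0.7, -2.4]
finger_gap: 0.0158
grip_force: 25.0
```

>>> {"op": "step_arm", "data": {"plan": [{"x":-0.11,"y":-0.28,"z":0,"roll":0.06},{"x":-0.2,"y":-0.5,"z":0,"roll":0.12},{"x":-0.28,"y":-0.7,"z":0,"roll":0.17},{"x":-0.34,"y":-0.85,"z":0,"roll":0.208},{"x":-0.34,"y":-0.85,"z":0,"roll":0.208},{"x":-0.34,"y":-0.85,"z":0,"roll":0.208},{"x":-0.34,"y":-0.85,"z":0,"roll":0.208}]}}

```text
clock: 22.75
ee_pos: [0.5233, 0.0998, 0.1627]
ee_rot: [[-0.836, 0.549, 0.0], [0.549, 0.836, 0.001], [0.0, 0.001, -1.0]]
force: [-0.0, 0.7, -1.9]
finger_gap: 0.0157
grip_force: 25.0
```

```bash
python3 - <<'E'
from edge import *
S=optics.camera('side');o=readout.get_obs();R=o['ee_rot'];p=o['ee_pos']
print(p,np.degrees(np.arctan2(R[1,0],R[0,0])),o['joints'].round(1))
print('target-TCP in tool',(np.array([.5237,.0973])-p[:2])@R[:2,:2]*1e3)
im=S['pixels'][150:300,250:400,::-1].copy()
im=cv2.resize(im,None,fx=4,fy=4,interpolation=cv2.INTER_CUBIC)
cv2.imwrite('pics/e1.png',im)
E
```

```text
[0.5232914  0.0997769  0.16266231] 146.70294435875397 [ 41.9  14.8 -62.5 102.7  13.8  70.9  32.3]
target-TCP in tool [-1.70128471 -1.84596607]
```

View pics/e1.png

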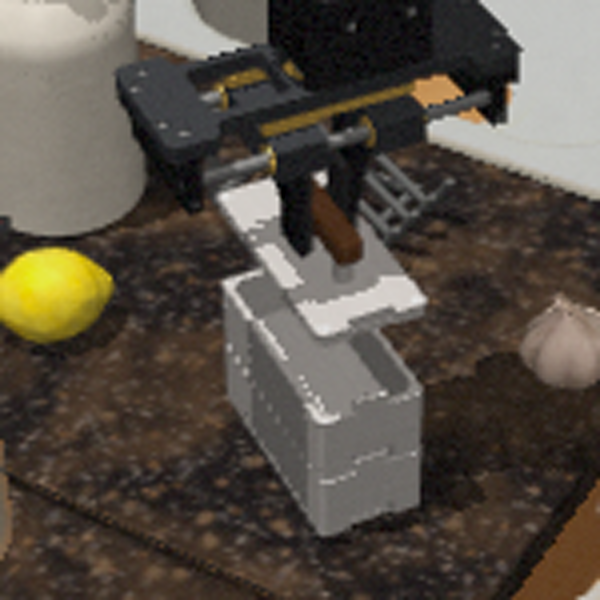

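The picture shows the upper tin flush on the base, its key at (375,400), and the lid level above with its notch at (365,330). Now the relative offset.

```bash
python3 - <<'E'
from hand import *
S=optics.camera('side');o=readout.get_obs()
u=lambda a:un(a,4,(250,150))
a=hand(u([(316,332),(427,300),(217,197)]),[[65,-31,16],[65,31,16],[-65,-31,16]],pitch=0,z=o['ee_pos'][2]-.0225);print(a)
b=hand(u([(313,422),(421,376),(224,280)]),[[65,-31,50],[65,31,50],[-65,-31,50]],pitch=0,z=.042);print(b)
print('upper-lid tool mm',(b[2]-a[2])[[0,3]]*1e3)
E
```

```text
(np.float64(146.65799194962372), array([0.52338609, 0.09927873, 0.16258441]), array([-0.00143391,  0.14010186, -0.01017785, -0.00082426]), array([ 0.3,  0.9, -0. ,  0.3, -0.7, -1.2, -0.4, -0.1,  0. ]))
(np.float64(146.62604001773792), array([0.52341385, 0.09897946, 0.16253518]), array([-0.007216  ,  0.04200204, -0.01115705, -0.00246153]), array([ 0.6, -0.6, -0. ,  2.3, -1.9, -1.1, -1.2, -0.1,  0. ]))
upper-lid tool mm [-5.78208937 -1.63726946]
```

>>> {"op": "step_arm", "data": {"plan": [{"x":-0.02,"y":-0.012,"z":0.1,"roll":0},{"x":-0.02,"y":-0.012,"z":0.2,"roll":0},{"x":-0.02,"y":-0.012,"z":0.3,"roll":0},{"x":-0.02,"y":-0.012,"z":0.38,"roll":0},{"x":-0.02,"y":-0.012,"z":0.42,"roll":0},{"x":-0.02,"y":-0.012,"z":0.42,"roll":0},{"x":-0.02,"y":-0.012,"z":0.42,"roll":0}]}}

```text
clock: 23.65
ee_pos: [0.5247, 0.096, 0.1206]
ee_rot: [[-0.834, 0.552, 0.0], [0.552, 0.834, 0.0], [-0.0, 0.0, -1.0]]
force: [-0.6, 0.4, -1.3]
finger_gap: 0.0159
grip_force: 25.0
```

```bash
python3 - <<'E'
from edge import *
S=optics.camera('side');o=readout.get_obs();R=o['ee_rot'];p=o['ee_pos']
print(p,np.degrees(np.arctan2(R[1,0],R[0,0])))
print('target-TCP in tool',(np.array([.5237,.0973])-p[:2])@R[:2,:2]*1e3)
r=efit([(S,S['pixels'])],lid_edges(),[523,97,146.5],z=p[2]-.0225);print(r,(r[0][:2]/1e3-p[:2])@R[:2,:2]*1e3)
E=tin_edges();E=E[(E[:,0]>64)];r=efit([(S,S['pixels'])],E,[523,97,146.5],z=.042);print(r,(r[0][:2]/1e3-p[:2])@R[:2,:2]*1e3)
E
```

```text
[0.5249497  0.09593664 0.12086088] 146.50998370543746
target-TCP in tool [1.7945177  0.44744804]
(array([525.24,  94.04, 147.74]), np.float64(-131.8)) [-1.28865506 -1.4215745 ]
(array([528.18,  95.62, 151.05]), np.float64(-81.5)) [-2.86873107  1.51838394]
```

>>> {"op": "step_arm", "data": {"plan": [{"x":0.018,"y":0.004,"z":0.02,"roll":0},{"x":0.018,"y":0.004,"z":0.04,"roll":0},{"x":0.018,"y":0.004,"z":0.06,"roll":0},{"x":0.018,"y":0.004,"z":0.08,"roll":0},{"x":0.018,"y":0.004,"z":0.1,"roll":0},{"x":0.018,"y":0.004,"z":0.12,"roll":0},{"x":0.018,"y":0.004,"z":0.13,"roll":0}]}}

```text
clock: 24.4
ee_pos: [0.5233, 0.0971, 0.1073]
ee_rot: [[-0.834, 0.552, -0.0], [0.552, 0.834, -0.0], [0.0, -0.0, -1.0]]
force: [0.1, -0.2, -2.5]
finger_gap: 0.0158
grip_force: 25.0
```

>>> {"op": "step_arm", "data": {"plan": [{"x":0,"y":0,"z":0.01,"roll":0},{"x":0,"y":0,"z":0.02,"roll":0},{"x":0,"y":0,"z":0.02,"roll":0}]}}

```text
clock: 24.7
ee_pos: [0.5236, 0.0975, 0.1064]
ee_rot: [[-0.834, 0.552, 0.0], [0.552, 0.834, -0.0], [-0.0, 0.0, -1.0]]
force: [-2.6, 0.1, 5.1]
finger_gap: 0.0157
grip_force: 25.0
```

Contact came exactly at the predicted height. Release and withdraw.

>>> {"op": "step_arm", "data": {"plan": [{"x":0,"y":0,"z":-0.01,"roll":0},{"x":0,"y":0,"z":-0.01,"roll":0},{"x":0,"y":0,"z":-0.01,"roll":0},{"x":0,"y":0,"z":-0.01,"roll":0},{"x":0,"y":0,"z":-0.01,"roll":0}], "claw": -0.2}}

```text
clock: 25.2
ee_pos: [0.5233, 0.0971, 0.1064]
ee_rot: [[-0.834, 0.552, -0.0], [0.552, 0.834, -0.0], [0.0, -0.0, -1.0]]
force: [0.2, -1.1, -0.0]
finger_gap: 0.047
grip_force: 0.0
```

>>> {"op": "step_arm", "data": {"plan": [{"x":0,"y":0,"z":-0.15,"roll":0},{"x":0,"y":0,"z":-0.4,"roll":0},{"x":0,"y":0,"z":-0.7,"roll":0},{"x":0,"y":0,"z":-1,"roll":0},{"x":0,"y":0,"z":-1,"roll":0},{"x":0,"y":0,"z":-1,"roll":0}]}}

```text
clock: 25.8
ee_pos: [0.5239, 0.0972, 0.2077]
ee_rot: [[-0.834, 0.552, 0.002], [0.552, 0.834, -0.001], [-0.002, 0.001, -1.0]]
force: [-0.4, 0.2, -0.6]
finger_gap: 0.0523
grip_force: 0.0
```

```bash
python3 - <<'E'
from edge import *
S=optics.camera('side');o=readout.get_obs();print(o['ee_pos'],o['force'],o['clock'])
print(efit([(S,S['pixels'])],lid_edges(),[523,97,146.5],z=.084), efit([(S,S['pixels'])],tin_edges(),[523,97,146.5],z=.042))
E
```

```text
[0.52322695 0.09692989 0.20663197] [-0.2441481  -0.65363183 -0.61817506] 25.85
(array([523.67,  95.43, 146.06]), np.float64(-144.5)) (array([527.77,  88.46, 146.99]), np.float64(-103.4))
```

```bash
python3 -c "
from cell import ticket; print(ticket.job_done())"
```

```text
the job is handed in; nothing more can be done
None
```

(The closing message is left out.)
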